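# Hold a square candle in the corner of the marking jig

## Task

One of the two corner nests of the marking jig already holds a finished candle: pick up the loose square candle and stand it upright in the other, free nest, its base down on the jig plate. Press it snugly into that nest's corner so that it lies flush against both fences at once, with a firm push of several newtons on each, and finish while still gripping and pressing it there; do not let go. Leave the finished candle and the round candles and tape roll around the work where they are.

Things in the scene. Friction and masses are not known exactly. Their poses are not given: they have to be found in the camera images.
- candle_center (a point): centre (half-way up) of the loose square candle, a cream wax block 50 x 50 mm in plan and 90 mm high with a short soft wick (12 mm, cannot be felt) on top, about 0.2 kg; it stands upright on the table, z up, x and y square to its side faces
- finished_center (a point): centre (half-way up) of the finished candle, the same block with a paper band around it; it stands loose in the left or the right nest of the jig, within about 3 mm of its corner; do not disturb it
- candle: the loose candle itself: origin at the centre of its underside, 45 mm below point candle_center, same axes
- finished: the finished candle itself: origin at the centre of its underside
- jig: marking jig: smooth grey plate 150 (x) x 330 (y) x 12 mm fixed to the table, origin centre of underside; wax slides easily on it. Two mirrored corner nests, left (+y) and right (-y), each with a far fence at its +x side and a side fence at its outer end, open to -x and to the middle. Low pad 50 x 70 mm between them at x +30 mm, top 24 mm above table. A flat cork disc lies in the free nest
- nest_left (a point): the point on the top of the jig plate (12 mm above the table) where the middle of a candle's underside is when the candle is fully in the corner of the left nest; jig x +25, y +120 mm; axes as the jig. The left nest's corner is towards +x and +y of these axes: press that way
- nest_right (a point): the same for the right nest; jig x +25, y -120 mm; axes as the jig. Its corner is towards +x and -y of these axes: press that way
- far_fence_left: polished (slippery) steel fence bar, 90 mm long, 12 mm thick, its top 30 mm above the jig plate and 42 mm above the jig's underside; fixed to the jig; its given position is the jig's origin and its axes are the jig's. Far fence of the left nest: inner face at jig x = +50 mm, from jig y = +65 to +155 mm
- side_fence_left: polished (slippery) steel fence bar, 90 mm long, 12 mm thick, its top 30 mm above the jig plate and 42 mm above the jig's underside; fixed to the jig; its given position is the jig's origin and its axes are the jig's. Side fence of the left nest: inner face at jig y = +145 mm, from jig x = -40 to +50 mm
- far_fence_right: polished (slippery) steel fence bar, 90 mm long, 12 mm thick, its top 30 mm above the jig plate and 42 mm above the jig's underside; fixed to the jig; its given position is the jig's origin and its axes are the jig's. Far fence of the right nest: inner face at jig x = +50 mm, from jig y = -155 to -65 mm
- side_fence_right: polished (slippery) steel fence bar, 90 mm long, 12 mm thick, its top 30 mm above the jig plate and 42 mm above the jig's underside; fixed to the jig; its given position is the jig's origin and its axes are the jig's. Side fence of the right nest: inner face at jig y = -145 mm, from jig x = -40 to +50 mm
- pillar: bystander: round cream candle, 60 mm diameter, 85 mm high, origin at the centre of its underside
- votive: bystander: small round cream candle, 50 mm diameter, 50 mm high, origin at the centre of its underside
- tape_roll: bystander: cardboard-brown tape roll lying flat, 90 mm diameter, 45 mm high, origin at the centre of its underside
Mind the look-alikes: they are no part of the job. Leave any orange or yellow look-alike of the candle alone.

How it is judged:
On the way:
1. the loose candle is picked up, clear of the table, in the gripper (height (world z) of candle_center above 0.064 m and contact force between the fingers and candle above 1 N), for 0.1 s.
At the end, for the whole second after the job is handed in: Candle in the free nest within 3 mm of its point in x and y, on the plate within 3 mm, upright and square within 0.06 rad, at rest, over 2 N on each of the two fences, fingers on it (over 1 N), through the last second; finished candle moved under 10 mm, bystanders under 20 mm (((x of candle_center in the frame of nest_left between -0.003 and 0.003 m and y of candle_center in the frame of nest_left between -0.003 and 0.003 m and z of candle_center in the frame of nest_left between 0.042 and 0.049 m and angle between candle_center's own z axis and vertical below 0.06 rad and (angle between the x axis of candle_center and the x axis of nest_left, either way round below 0.06 rad or angle between the x axis of candle_center and the y axis of nest_left, either way round below 0.06 rad) and contact force between candle and far_fence_left above 2 N and contact force between candle and side_fence_left above 2 N) or (x of candle_center in the frame of nest_right between -0.003 and 0.003 m and y of candle_center in the frame of nest_right between -0.003 and 0.003 m and z of candle_center in the frame of nest_right between 0.042 and 0.049 m and angle between candle_center's own z axis and vertical below 0.06 rad and (angle between the x axis of candle_center and the x axis of nest_right, either way round below 0.06 rad or angle between the x axis of candle_center and the y axis of nest_right, either way round below 0.06 rad) and contact force between candle and far_fence_right above 2 N and contact force between candle and side_fence_right above 2 N)) and contact force between the fingers and candle above 1 N and linear speed of candle below 0.02 m/s and distance of finished_center from where it was at the start of the episode below 0.01 m and distance of each of pillar, votive, tape_roll from where it was at the start of the episode below 0.02 m); the arm keeps its last pose, push and grip.
It fails at once if the finished candle is knocked out of its place or tipped (distance of finished_center from where it was at the start of the episode above 0.01 m or angle between finished_center's own z axis and vertical above 0.3 rad).
It fails at once if a round candle or the tape roll is knocked away (distance of any of pillar, votive, tape_roll from where it was at the start of the episode above 0.02 m).
It also fails if it takes over 51 s, if anything falls off the work surface, if the arm or the gripper's body presses on something with over 40 N, if the wrist force passes 120 N, or if a joint passes its speed limit or range.

## Robot

A 7-joint arm with a two-finger parallel gripper is mounted at the origin on the work surface. World frame = base frame: x ahead of the robot, y to its left, z up, the work surface at z = 0. Lengths are in m, angles in rad, forces in N, time in s.
With the tool pointing down it reaches from about 0.425 to 0.925 m from the base axis. Payload 6.8 kg.
Tool frame: the origin (TCP) lies midway between the tips of the shut fingers; the grasp point (between the pads) lies 19 mm behind it (manip.grasp_offset is the distance from the TCP to the grasp point, in m); z points along the fingers, y is the direction in which the jaws open and shut (so a half turn about z gives the same grasp; the last joint's range is limited). The gripper opens to 85 mm and grips with 20 to 120 N. Pads are 22 mm wide; open, the fingers measure 114 mm over their backs; the gripper's body (76 mm by 85 mm) begins 54 mm behind the grasp point. The pads swing forward as they close: fully open they stand 13 mm farther back than shut.
Start: joints at [1.191, 0.477, 0.022, 1.555, -0.011, 1.109, -0.083], TCP at [0.181, -0.65, 0.231] pointing down, gripper open.
Joint ranges: [-2.96, 2.96], [-0.34, 2.1], [-1.41, 1.46], [0.24, 2.44], [-1.37, 4.51], [0.17, 1.92], [-2.96, 2.96]. Speed limits (rad/s): [2.39, 2.39, 3.14, 3.14, 3.14, 3.14, 3.14].

## Interface

Orientations are given as a unit quaternion [x, y, z, w].
In Python, from rig import manip gives the robot as it stands.
- The arm moves only by the tool jog_arm, never from a script. Its argument "motion" is a list of rows, each an object with "gripper": the finger opening in cm, from 0 to 8.54; "delta_pos": the shift along the tool's x, y, z in cm, a list of three; "rot": the turn, a rotation vector about the tool's x, y, z in rad, a list of three. A call has exactly 8 rows; each row shifts and turns the commanded pose from where the row before left it, along the tool's axes as they then stand; what a row does not reach is not made up. A row lasts 1/10 s, in which the tool goes at most 50 mm and 8.59 degrees, less where a joint would pass 70% of its speed; a pose out of reach is approached as far as the arm can. A call with a gripper value outside its range is refused whole. The fingers move at their own pace and stop on an object; "squeeze" is the grip in N (left out, the last holds). Time passes only in rows, so rows that do not move let the fingers close, or fill a call up. It gives the time, the measured TCP pose, the force and the opening at its end, in the units of the state.
- manip.observe(): the state, without advancing time (a new reading comes with each control period).
- manip.camera(name): name is "side" or "top" or "wrist"; returns a dict with "image" (420x560x3 uint8, blue, green, red), "fx", "fy", "cx", "cy" (pixels), "xyz" and "orientation" of the camera in the world. Camera axes: x right, y up, looking along -z (the intrinsics and any distortion apply to the point x, -y, -z); pixel columns grow to the right and rows downward; lengths in m; the calibration is good to about 2 mm. A picture is of the moment at which its call begins. There is no depth.
- manip.hand_in(): hands the job in, once; it reports no verdict.
The state is a dict: "time": time; "q": joint angles; "joint_velocities": joint speeds; "joint_efforts": joint torques, N m; "ee_pos": TCP position; "eef_rot": TCP orientation; "wrist_force": force on the tool from outside, world axes, zero at the start; "moment": the same for the moment, N m; "width": finger opening in m.
Only numpy, scipy, OpenCV 4.12 (cv2) and the standard library are available. Lean on these libraries where they do the work, as an engineer would, in place of code of your own. Each camera call takes 0.05 s, during which the arm holds its last target.

## Working session

There is one attempt and no reset: what is moved stays moved. The work goes in short steps, Python scripts to look and compute and a tool call to move; the robot and the scene stay as the last step left them, time stands still between calls to the robot, and variables do not carry over. Pictures are saved under pics/ and viewed, and the job is handed in when it is done.

Besides the shell and the picture viewer there is one more tool, called after "Request:" by a JSON object that holds its "api" and its "payload". jog_arm: Moves the arm, as the interface text tells. Its arguments: {"type":"object","properties":{"motion":{"type":"array","items":{"type":"object","properties":{"gripper":{"type":"number"},"delta_pos":{"type":"array","items":{"type":"number"}},"rot":{"type":"array","items":{"type":"number"}}}}},"squeeze":{"type":"number"}},"required":["motion"]}

```bash
ls; mkdir -p pics; python3 - <<'E'
from rig import manip
import cv2
print(manip.observe()); print(manip.grasp_offset)
for n in ("side","top","wrist"):
    c=manip.camera(n); cv2.imwrite(f"pics/{n}0.png",c["image"])
    print(n,{k:v for k,v in c.items() if k!="image"})
E
```

```text
pics
{'time': 0.0, 'q': array([ 1.19091731,  0.47776309,  0.02234051,  1.55642606, -0.01149464,
        1.1093115 , -0.0830925 ]), 'joint_velocities': array([-0.00111512, -0.0003411 ,  0.00073699, -0.0004111 , -0.00084635,
       -0.00012218, -0.00046327]), 'joint_efforts': array([ 6.37254789e-05, -5.96442676e+01,  1.60787601e+00, -2.81192869e+01,
        1.24252687e-02,  9.32182797e-03,  1.18242457e-05]), 'ee_pos': array([ 0.18102958, -0.64966875,  0.23036128]), 'eef_rot': array([ 9.90778723e-01,  1.35487008e-01, -1.87626060e-04, -8.69891707e-04]), 'wrist_force': array([ 0.08505089, -0.24511553,  0.45950382]), 'moment': array([-0.00772254, -0.00481511, -0.01383963]), 'width': 0.08523339997162326}
0.0187
side {'fx': 395.00963605557877, 'fy': 395.00963605557877, 'cx': 278.63749620658575, 'cy': 203.64186493780258, 'xyz': array([0.23504825, 0.37310225, 0.66305995]), 'orientation': array([-0.13475536,  0.34028654,  0.85930806, -0.35726142])}
top {'fx': 439.0651263476304, 'fy': 439.0651263476304, 'cx': 284.11063483424755, 'cy': 209.18205720627677, 'xyz': array([ 0.49371481, -0.0411812 ,  1.12396728]), 'orientation': array([-0.04133296,  0.04131659,  0.71461692, -0.69707043])}
wrist {'fx': 324.25366549649914, 'fy': 324.25366549649914, 'cx': 278.58668560134464, 'cy': 208.83134832321105, 'xyz': array([ 0.25474009, -0.62986358,  0.37126265]), 'orientation': array([-0.11838749,  0.09134065, -0.59824026,  0.78724194])}
```

View pics/top0.png

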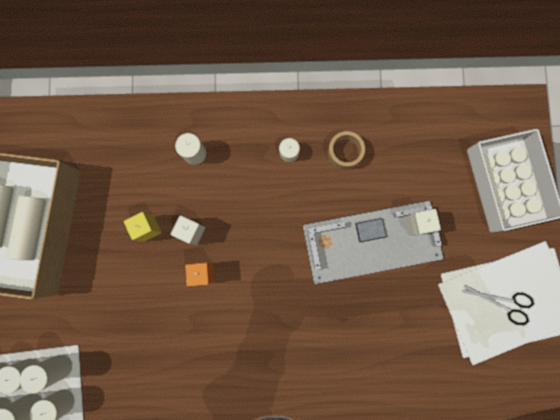

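View pics/side0.png

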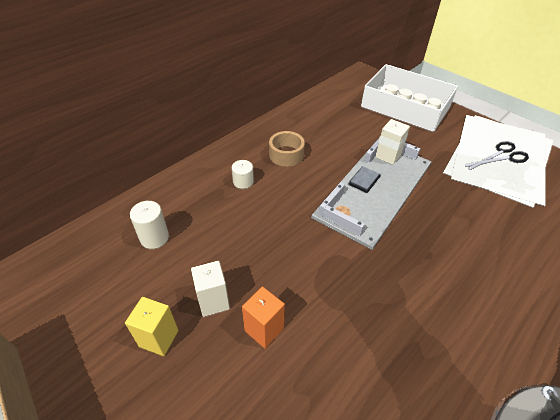

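View pics/wrist0.png

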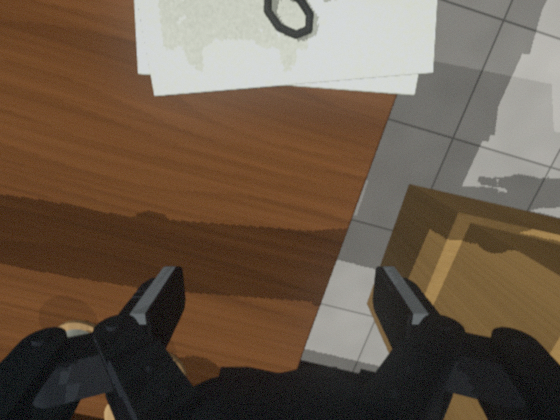

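```bash
python3 - <<'E'
import cv2
t=cv2.imread("pics/top0.png"); s=cv2.imread("pics/side0.png")
cv2.imwrite("pics/t_jig.png",cv2.resize(t[190:295,295:455],None,fx=5,fy=5,interpolation=cv2.INTER_CUBIC))
cv2.imwrite("pics/t_can.png",cv2.resize(t[190:300,110:240],None,fx=5,fy=5,interpolation=cv2.INTER_CUBIC))
cv2.imwrite("pics/s_jig.png",cv2.resize(s[110:255,300:450],None,fx=4,fy=4,interpolation=cv2.INTER_CUBIC))
cv2.imwrite("pics/s_can.png",cv2.resize(s[240:360,110:300],None,fx=4,fy=4,interpolation=cv2.INTER_CUBIC))
E
```

```text
(no output)
```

View pics/t_jig.png

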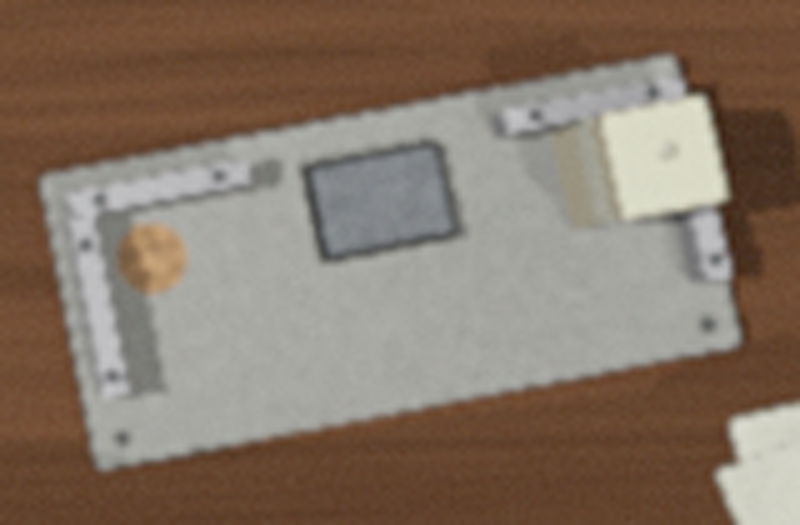

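View pics/t_can.png

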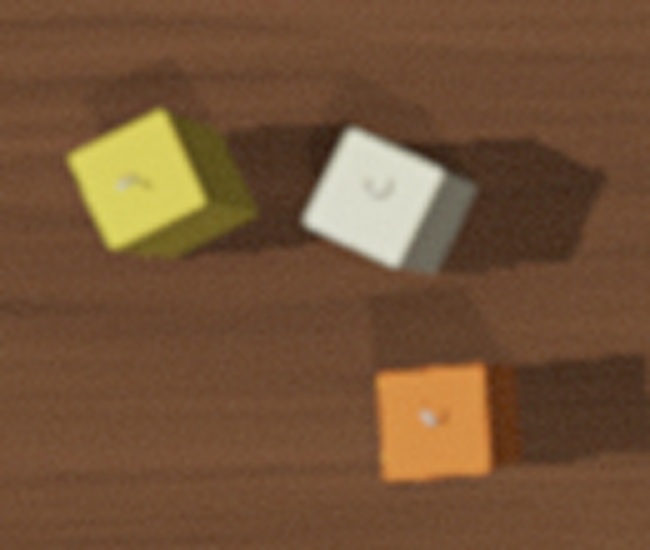

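View pics/s_jig.png

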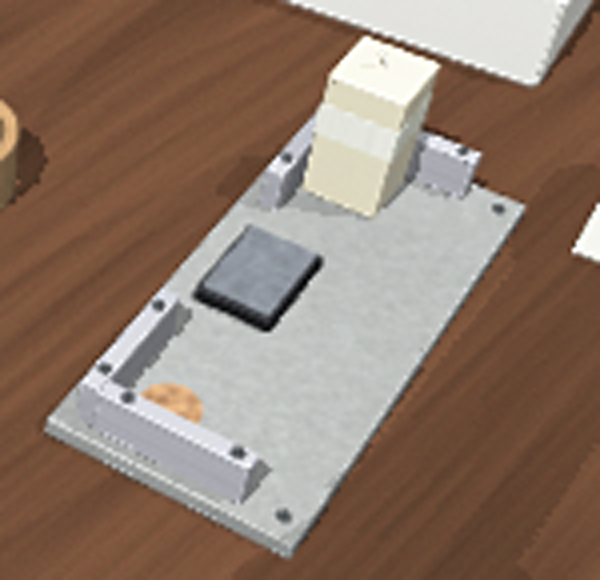

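View pics/s_can.png

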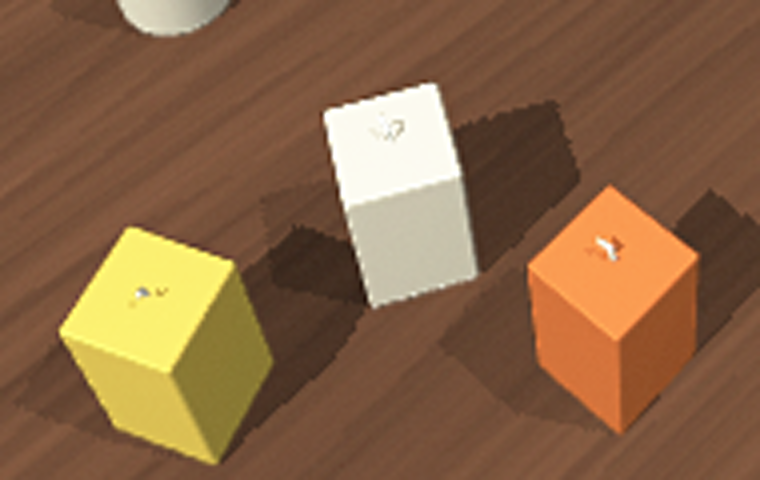

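```bash
cat > h.py <<'E'
import numpy as np
from scipy.spatial.transform import Rotation as R
from scipy.optimize import least_squares
def proj(c,P,dx=None):
    o=R.from_quat(c["orientation"]); p=np.atleast_2d(P)-c["xyz"]
    if dx is not None: p=p-dx
    q=o.inv().apply(p)
    return np.c_[c["cx"]+c["fx"]*q[:,0]/-q[:,2], c["cy"]-c["fy"]*q[:,1]/-q[:,2]]
def unproj(c,uv,z):
    o=R.from_quat(c["orientation"]); uv=np.atleast_2d(uv)
    d=o.apply(np.c_[(uv[:,0]-c["cx"])/c["fx"],-(uv[:,1]-c["cy"])/c["fy"],-np.ones(len(uv))])
    return c["xyz"]+d*((z-c["xyz"][2])/d[:,2])[:,None]
def body(x,P):
    return R.from_euler('z',x[2]).apply(P)+[x[0],x[1],0]
E
cat > fit.py <<'E'
from h import *
from rig import manip
T=manip.camera("top");S=manip.camera("side")
def up(p,f,o): return (np.array(p,float)+.5)/f-.5+np.array(o)
jt=up([(40,178),(672,57),(742,345),(98,468)],5,(295,190)); JT=np.array([(75,165,12),(75,-165,12),(-75,-165,12),(-75,165,12)])/1e3
js=up([(45,425),(293,548),(525,205)],4,(300,110)); JS=np.array([(75,165,12),(-75,165,12),(-75,-165,12)])/1e3
ct=up([(349,126),(446,176),(400,270),(302,222),(476,187),(438,272)],5,(110,190))
cs=up([(325,110),(436,83),(461,176),(348,207),(372,306),(476,276)],4,(110,240))
W=unproj(T,ct[:4],.09); print("cand top",W.round(4)); print(np.linalg.norm(np.diff(W,axis=0),axis=1))
W2=unproj(S,cs[:4],.09); print("cand side",W2.round(4))
print("top bottoms",unproj(T,ct[4:],0).round(4)); print("side bottoms",unproj(S,cs[4:],0).round(4))
V=unproj(T,jt,.012);print("jig top",V.round(4),V.mean(0), np.linalg.norm(np.diff(V,axis=0),axis=1)); print(unproj(S,js,.012).round(4))
# joint fit
sq=np.array([(1,1),(1,-1),(-1,-1),(-1,1)])*.025
yaw0=np.arctan2(*(W[0]-W[3])[1::-1]) 
def model(x,pts,z): 
    P=np.c_[sq[[0,1,2,3]],np.full(4,z)]; return body(x,P)
def near(W,x,z):
    M=model(x,None,z); return [int(np.argmin(np.linalg.norm(M[:,:2]-w[:2],axis=1))) for w in W]
c0=np.array([*W[:,:2].mean(0),yaw0]); v=V[0]-V[3]; j0=np.array([*V[:,:2].mean(0),np.arctan2(v[1],v[0])])
it=near(W,c0,.09); itb=near(unproj(T,ct[4:],0),c0,0); iss=near(W2,c0,.09); isb=near(unproj(S,cs[4:],0),c0,0)
print(it,itb,iss,isb)
def res(p):
    c,j,dt,ds=p[:3],p[3:6],p[6:9],p[9:12]
    m9=model(c,None,.09);m0=model(c,None,0)
    r=[proj(T,m9[it],dt)-ct[:4],proj(T,m0[itb],dt)-ct[4:],proj(S,m9[iss],ds)-cs[:4],proj(S,m0[isb],ds)-cs[4:],
       proj(T,body(j,JT),dt)-jt,proj(S,body(j,JS),ds)-js]
    return np.r_[np.vstack(r).ravel(),p[6:]/.002*.5]
s=least_squares(res,np.r_[c0,j0,np.zeros(6)])
print("resid",s.fun[:-6].reshape(-1,2).round(2).tolist()); print("candle",s.x[:3],"jig",s.x[3:6],"cam",s.x[6:].round(4))
j=s.x[3:6];print("nestL",body(j,[[.025,.12,.012]]))
for n,a in(("yaw c deg",s.x[2]),("yaw j",j[2])):print(n,np.degrees(a))
for n,c,uv,z in(("pillar",T,(189,142),.085),("votive",T,(289,146),.05),("tape",T,(347,149),.0225),("yel",T,None,0),("fin",T,(427,220),.102)):
    if uv: print(n,unproj(c,[uv],z))
yt=unproj(T,up([(66,157),(163,107),(209,206),(112,251)],5,(110,190)),.09);print("yellow",yt.round(3))
ot=unproj(T,up([(376,372),(486,362),(492,472),(383,482)],5,(110,190)),.09);print("orange",ot.round(3))
E
python3 fit.py
```

```text
cand top [[0.608  0.2056 0.09  ]
 [0.5831 0.1597 0.09  ]
 [0.5393 0.1814 0.09  ]
 [0.563  0.2276 0.09  ]]
[0.05221452 0.04886598 0.051929  ]
cand side [[0.6072 0.2039 0.09  ]
 [0.5846 0.1611 0.09  ]
 [0.541  0.1834 0.09  ]
 [0.5623 0.2256 0.09  ]]
top bottoms [[0.5848 0.1618 0.    ]
 [0.5418 0.1814 0.    ]]
side bottoms [[0.5653 0.2255 0.    ]
 [0.5436 0.1826 0.    ]]
jig top [[ 0.5822 -0.0887  0.012 ]
 [ 0.6362 -0.4133  0.012 ]
 [ 0.4893 -0.4392  0.012 ]
 [ 0.4362 -0.1134  0.012 ]] [ 0.53596046 -0.26364257  0.012     ] [0.32903516 0.14916933 0.3301451 ]
[[ 0.5819 -0.0858  0.012 ]
 [ 0.4367 -0.114   0.012 ]
 [ 0.4922 -0.4394  0.012 ]]
[0, 1, 2, 3] [1, 2] [0, 1, 2, 3] [3, 2]
resid [[0.39, 0.28], [-0.15, -0.72], [-0.48, -0.36], [0.18, 0.15], [0.68, -0.01], [-0.46, 0.64], [-0.51, -0.18], [0.21, -0.81], [0.46, -0.49], [-1.06, -0.09], [0.01, 0.93], [0.98, 0.63], [-0.08, -0.09], [0.15, -0.51], [-0.2, -0.14], [0.07, 0.64], [0.13, -0.95], [-0.03, 0.43], [-0.01, 0.62]]
candle [ 0.57487726  0.19312583 -0.46690171] jig [ 0.53716785 -0.26427347  0.16752371] cam [ 0.0011 -0.0006  0.0004 -0.0011  0.0006  0.0022]
nestL [[ 0.54180892 -0.14178486  0.012     ]]
yaw c deg -26.751497372202667
yaw j 9.598401414182758
pillar [[0.7856498  0.18402137 0.085     ]]
votive [[ 0.77889795 -0.05891667  0.05      ]]
tape [[ 0.7745711  -0.20798461  0.0225    ]]
fin [[ 0.58001561 -0.37566548  0.102     ]]
yellow [[0.597 0.339 0.09 ]
 [0.619 0.294 0.09 ]
 [0.572 0.272 0.09 ]
 [0.552 0.317 0.09 ]]
orange [[0.492 0.193 0.09 ]
 [0.495 0.141 0.09 ]
 [0.444 0.139 0.09 ]
 [0.441 0.189 0.09 ]]
```

```bash
cat > plan.py <<'E'
import sys
from h import *
from rig import manip
# usage: plan.py x y z [yawdeg of tool y]
o=manip.observe(); r=R.from_quat(o["eef_rot"]); M=r.as_matrix()
ya=np.degrees(np.arctan2(M[1,1],M[0,1]))
print("t",round(o["time"],2),"pos",o["ee_pos"].round(4),"tooly yaw",round(ya,2),"z axis",M[:,2].round(3),"F",o["wrist_force"].round(2),"M",o["moment"].round(2),"w",round(o["width"],4)); print("q",o["q"].round(3))
if len(sys.argv)>3:
    a=list(map(float,sys.argv[1:])); d=r.inv().apply(np.array(a[:3])-o["ee_pos"])*100
    print("tool delta cm",d.round(2),"dist",np.linalg.norm(d).round(2))
    if len(a)>3:
        t=np.radians(a[3]); y=np.array([np.cos(t),np.sin(t),0]); 
        if y@M[:,1]<0: y=-y
        z=np.array([0,0,-1.]); T=np.c_[np.cross(y,z),y,z]
        print("rotvec",(r.inv()*R.from_matrix(T)).as_rotvec().round(4))
E
python3 plan.py .5 -.4 .25; python3 - <<'E'
import sys; sys.path.insert(0,'.')
from h import *
from rig import manip
o=manip.observe(); r=R.from_quat(o["eef_rot"])
print(r.inv().apply(np.array([.575,.193,.25])-[.5,-.4,.25])*100)
E
```

```text
t 0.25 pos [ 0.1812 -0.65    0.2308] tooly yaw -74.43 z axis [-0.     0.001 -1.   ] F [-0.27 -1.11  0.76] M [ 0.   -0.05 -0.01] w 0.0853
q [ 1.191  0.477  0.022  1.556 -0.012  1.109 -0.083]
tool delta cm [ 37.42 -15.52  -1.9 ] dist 40.56
[ 2.31436751e+01 -5.51099650e+01  4.53428245e-02]
```

Request:
{"api": "jog_arm", "payload": {"motion": [{"delta_pos": [4.5,-1.9,-0.25]},{"delta_pos": [4.5,-1.9,-0.25]},{"delta_pos": [4.5,-1.9,-0.25]},{"delta_pos": [4.5,-1.9,-0.25]},{"delta_pos": [4.5,-1.9,-0.25]},{"delta_pos": [4.5,-1.9,-0.25]},{"delta_pos": [4.5,-1.9,-0.25]},{"delta_pos": [4.5,-1.9,-0.25]}]}}

```text
$.motion[0]: bad value
```

Request:
{"api": "jog_arm", "payload": {"motion": [{"delta_pos": [1.8,-4.4,0]},{"delta_pos": [1.8,-4.4,0]},{"delta_pos": [1.8,-4.4,0]},{"delta_pos": [1.8,-4.4,0]},{"delta_pos": [1.8,-4.4,0]},{"delta_pos": [1.8,-4.4,0]},{"delta_pos": [1.8,-4.4,0]},{"delta_pos": [1.8,-4.4,0]}]}}

```text
$.motion[0]: bad value
```

```bash
python3 plan.py .575 .193 .2 -26.75
```

```text
t 0.25 pos [ 0.1812 -0.65    0.2308] tooly yaw -74.43 z axis [-0.     0.001 -1.   ] F [-0.27 -1.11  0.76] M [ 0.   -0.05 -0.01] w 0.0853
q [ 1.191  0.477  0.022  1.556 -0.012  1.109 -0.083]
tool delta cm [ 60.57 -70.63   3.14] dist 93.09
rotvec [-8.000e-04 -3.000e-04 -8.321e-01]
```

Request:
{"api": "jog_arm", "payload": {"motion": [{"gripper": 8.5,"delta_pos": [4.5,-1.9,-0.25],"rot": [0,0,0]},{"gripper": 8.5,"delta_pos": [4.5,-1.9,-0.25],"rot": [0,0,0]},{"gripper": 8.5,"delta_pos": [4.5,-1.9,-0.25],"rot": [0,0,0]},{"gripper": 8.5,"delta_pos": [4.5,-1.9,-0.25],"rot": [0,0,0]},{"gripper": 8.5,"delta_pos": [4.5,-1.9,-0.25],"rot": [0,0,0]},{"gripper": 8.5,"delta_pos": [4.5,-1.9,-0.25],"rot": [0,0,0]},{"gripper": 8.5,"delta_pos": [4.5,-1.9,-0.25],"rot": [0,0,0]},{"gripper": 8.5,"delta_pos": [4.5,-1.9,-0.25],"rot": [0,0,0]}]}}

```text
time: 1.05
ee_pos: [0.4885, -0.4058, 0.2515]
eef_rot: [0.991, 0.135, 0.0, 0.0]
wrist_force: [0.2, -0.6, -0.2]
width: 0.0851
```

```bash
python3 plan.py .575 .193 .2 -26.75
```

```text
t 1.05 pos [ 0.4885 -0.4058  0.2515] tooly yaw -74.44 z axis [ 0. -0. -1.] F [ 0.19 -0.61 -0.22] M [-0.04 -0.03 -0.05] w 0.0851
q [ 0.668  0.397 -0.097  1.629  0.042  1.117 -0.74 ]
tool delta cm [ 24.4  -55.36   5.14] dist 60.72
rotvec [ 2.000e-04  1.000e-04 -8.323e-01]
```

Request:
{"api": "jog_arm", "payload": {"motion": [{"gripper": 8.5,"delta_pos": [1.9,-4.3,0],"rot": [0,0,0]},{"gripper": 8.5,"delta_pos": [1.9,-4.3,0],"rot": [0,0,0]},{"gripper": 8.5,"delta_pos": [1.9,-4.3,0],"rot": [0,0,0]},{"gripper": 8.5,"delta_pos": [1.9,-4.3,0],"rot": [0,0,0]},{"gripper": 8.5,"delta_pos": [1.9,-4.3,0],"rot": [0,0,0]},{"gripper": 8.5,"delta_pos": [1.9,-4.3,0],"rot": [0,0,0]},{"gripper": 8.5,"delta_pos": [1.9,-4.3,0],"rot": [0,0,0]},{"gripper": 8.5,"delta_pos": [1.9,-4.3,0],"rot": [0,0,0]}]}}

```text
time: 1.85
ee_pos: [0.5412, -0.0332, 0.2515]
eef_rot: [0.991, 0.135, 0.0, 0.0]
wrist_force: [0.5, -0.0, -1.1]
width: 0.0849
```

Request:
{"api": "jog_arm", "payload": {"motion": [{"gripper": 8.5,"delta_pos": [1.9,-4.3,0],"rot": [0,0,0]},{"gripper": 8.5,"delta_pos": [1.9,-4.3,0],"rot": [0,0,0]},{"gripper": 8.5,"delta_pos": [0,0,0],"rot": [0,0,-0.14]},{"gripper": 8.5,"delta_pos": [0,0,0],"rot": [0,0,-0.14]},{"gripper": 8.5,"delta_pos": [0,0,0],"rot": [0,0,-0.14]},{"gripper": 8.5,"delta_pos": [0,0,0],"rot": [0,0,-0.14]},{"gripper": 8.5,"delta_pos": [0,0,0],"rot": [0,0,-0.14]},{"gripper": 8.5,"delta_pos": [0,0,0],"rot": [0,0,-0.132]}]}}

```text
time: 2.65
ee_pos: [0.5547, 0.0579, 0.2512]
eef_rot: [0.85, 0.527, -0.0, 0.0]
wrist_force: [-0.5, 0.1, -0.0]
width: 0.0851
```

```bash
python3 plan.py .575 .193 .2 -26.75
```

```text
t 2.65 pos [0.5547 0.0579 0.2512] tooly yaw -26.44 z axis [-0. -0. -1.] F [-0.46  0.09 -0.04] M [ 0.01 -0.02  0.  ] w 0.0851
q [ 0.166  0.303 -0.467  1.791  0.153  1.083 -0.816]
tool delta cm [13.   -4.2   5.12] dist 14.59
rotvec [-0.      0.0002  0.0054]
```

Request:
{"api": "jog_arm", "payload": {"motion": [{"gripper": 8.5,"delta_pos": [3.25,-1.05,1],"rot": [0,0,0.005]},{"gripper": 8.5,"delta_pos": [3.25,-1.05,1],"rot": [0,0,0]},{"gripper": 8.5,"delta_pos": [3.25,-1.05,1],"rot": [0,0,0]},{"gripper": 8.5,"delta_pos": [3.25,-1.05,1],"rot": [0,0,0]},{"gripper": 8.5,"delta_pos": [0,0,1],"rot": [0,0,0]},{"gripper": 8.5,"delta_pos": [0,0,0],"rot": [0,0,0]},{"gripper": 8.5,"delta_pos": [0,0,0],"rot": [0,0,0]},{"gripper": 8.5,"delta_pos": [0,0,0],"rot": [0,0,0]}]}}

```text
time: 3.45
ee_pos: [0.5769, 0.1915, 0.2019]
eef_rot: [0.853, 0.521, 0.0, 0.0]
wrist_force: [1.1, -0.6, 0.1]
width: 0.0853
```

```bash
python3 plan.py .575 .193 .2 -26.75; python3 - <<'E'
import cv2
from h import *
from rig import manip
W=manip.camera("wrist");S=manip.camera("side")
P=body([.57488,.19313,-.4669],np.array([(a,b,z) for z in(0,.09) for a,b in((.025,.025),(.025,-.025),(-.025,-.025),(-.025,.025))]))
for n,c in(("w1",W),("s1",S)):
    im=c["image"].copy(); p=proj(c,P)
    for q in p[4:]: cv2.circle(im,tuple(int(round(v)) for v in q),2,(0,0,255),-1)
    cv2.imwrite(f"pics/{n}.png",im); print(p.round(1).tolist())
E
```

```text
t 3.45 pos [0.5769 0.1915 0.2019] tooly yaw -27.17 z axis [ 0.001 -0.001 -1.   ] F [ 1.12 -0.6   0.13] M [-0.04  0.02 -0.02] w 0.0853
q [-0.056  0.44  -0.485  1.727  0.234  1.032 -1.097]
tool delta cm [ 0.05 -0.24  0.19] dist 0.3
rotvec [ 0.001   0.0001 -0.0073]
[[298.8, 158.1], [298.3, 203.6], [252.9, 204.0], [251.4, 158.5], [305.7, 174.8], [304.7, 233.8], [244.9, 234.3], [242.4, 175.3]]
[[197.5, 293.7], [223.5, 286.6], [229.7, 309.3], [202.6, 317.1], [190.3, 266.8], [218.9, 259.4], [225.4, 283.1], [195.5, 291.2]]
```

View pics/w1.png

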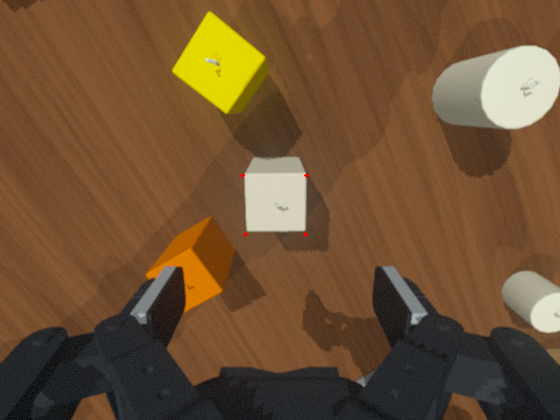

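View pics/s1.png

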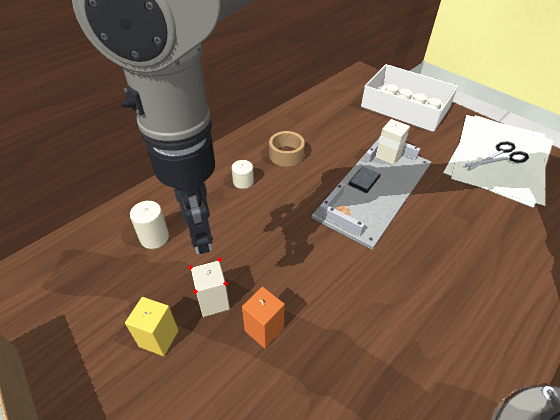

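Request:
{"api": "jog_arm", "payload": {"motion": [{"gripper": 8.5,"delta_pos": [0.05,-0.2,2.5],"rot": [0,0,-0.007]},{"gripper": 8.5,"delta_pos": [0,0,2.5],"rot": [0,0,0]},{"gripper": 8.5,"delta_pos": [0,0,2.5],"rot": [0,0,0]},{"gripper": 8.5,"delta_pos": [0,0,2.5],"rot": [0,0,0]},{"gripper": 8.5,"delta_pos": [0,0,2.5],"rot": [0,0,0]},{"gripper": 8.5,"delta_pos": [0,0,2.5],"rot": [0,0,0]},{"gripper": 8.5,"delta_pos": [0,0,1.5],"rot": [0,0,0]},{"gripper": 8.5,"delta_pos": [0,0,0],"rot": [0,0,0]}]}}

```text
time: 4.35
ee_pos: [0.5737, 0.1933, 0.0346]
eef_rot: [0.851, 0.525, -0.002, -0.0]
wrist_force: [-0.9, 0.1, 0.0]
width: 0.0849
```

```bash
python3 plan.py .575 .193 .037 -26.75
```

```text
t 4.35 pos [0.5737 0.1933 0.0346] tooly yaw -26.68 z axis [-0.003 -0.001 -1.   ] F [-0.93  0.06  0.05] M [-0.    0.   -0.02] w 0.0849
q [-0.122  0.644 -0.411  1.84   0.365  0.736 -1.2  ]
tool delta cm [ 0.03  0.13 -0.24] dist 0.27
rotvec [-0.0021  0.0026  0.0013]
```

Request:
{"api": "jog_arm", "payload": {"motion": [{"gripper": 4,"delta_pos": [0,0,0],"rot": [0,0,0]},{"gripper": 4,"delta_pos": [0,0,0],"rot": [0,0,0]},{"gripper": 4,"delta_pos": [0,0,0],"rot": [0,0,0]},{"gripper": 4,"delta_pos": [0,0,0],"rot": [0,0,0]},{"gripper": 4,"delta_pos": [0,0,0],"rot": [0,0,0]},{"gripper": 4,"delta_pos": [0,0,0],"rot": [0,0,0]},{"gripper": 4,"delta_pos": [0,0,0],"rot": [0,0,0]},{"gripper": 4,"delta_pos": [0,0,0],"rot": [0,0,0]}], "squeeze": 60}}

```text
time: 5.15
ee_pos: [0.5758, 0.1948, 0.0379]
eef_rot: [0.851, 0.525, 0.001, 0.0]
wrist_force: [-1.1, -0.5, 7.5]
width: 0.0496
```

```bash
python3 plan.py .575 .193 .037 -26.75;  python3 - <<'E'
import cv2
from h import *
from rig import manip
for n in("wrist","side"):
    cv2.imwrite(f"pics/{n}2.png",manip.camera(n)["image"])
E
```

```text
t 5.15 pos [0.5758 0.1948 0.0379] tooly yaw -26.65 z axis [ 0.002  0.001 -1.   ] F [-1.08 -0.52  7.48] M [-0.02  0.3  -0.04] w 0.0496
q [-0.122  0.64  -0.413  1.837  0.365  0.737 -1.2  ]
tool delta cm [-0.2   0.01  0.09] dist 0.22
rotvec [ 0.0018 -0.0018  0.0017]
```

View pics/wrist2.png

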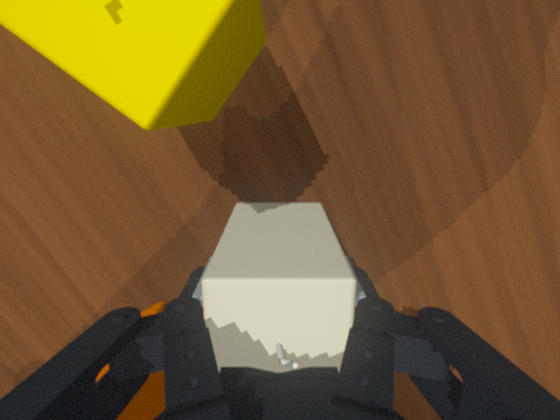

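View pics/side2.png

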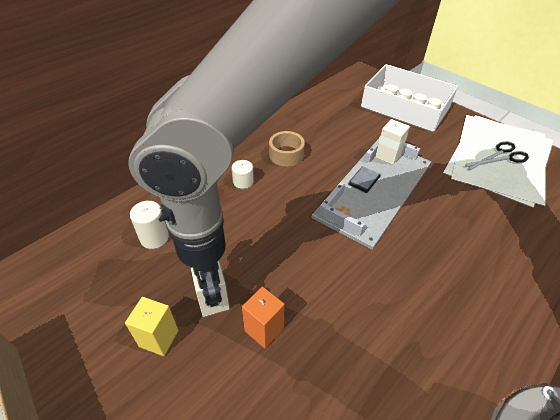

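Request:
{"api": "jog_arm", "payload": {"motion": [{"gripper": 4,"delta_pos": [0,0,-0.5],"rot": [0,0,0]},{"gripper": 4,"delta_pos": [0,0,-1.5],"rot": [0,0,0]},{"gripper": 4,"delta_pos": [0,0,-2],"rot": [0,0,0]},{"gripper": 4,"delta_pos": [0,0,-2],"rot": [0,0,0]},{"gripper": 4,"delta_pos": [0,0,-2],"rot": [0,0,0]},{"gripper": 4,"delta_pos": [0,0,-2],"rot": [0,0,0]},{"gripper": 4,"delta_pos": [0,0,-1.5],"rot": [0,0,0]},{"gripper": 4,"delta_pos": [0,0,-0.5],"rot": [0,0,0]}]}}

```text
time: 6.05
ee_pos: [0.5756, 0.1948, 0.1587]
eef_rot: [0.851, 0.525, 0.002, 0.0]
wrist_force: [-0.2, 0.2, -2.3]
width: 0.0494
```

```bash
python3 plan.py .532 -.155 .157 9.6
```

```text
t 6.05 pos [0.5756 0.1948 0.1587] tooly yaw -26.65 z axis [ 0.003  0.001 -1.   ] F [-0.19  0.22 -2.27] M [ 0.01 -0.04 -0.02] w 0.0494
q [-0.07   0.485 -0.476  1.768  0.267  0.95  -1.12 ]
tool delta cm [-33.22  11.79   0.12] dist 35.25
rotvec [ 0.0029 -0.0015 -0.6326]
```

Request:
{"api": "jog_arm", "payload": {"motion": [{"gripper": 4,"delta_pos": [-1.7,0.6,0],"rot": [0,0,0]},{"gripper": 4,"delta_pos": [-3.5,1.25,0],"rot": [0,0,0]},{"gripper": 4,"delta_pos": [-4.2,1.5,0],"rot": [0,0,0]},{"gripper": 4,"delta_pos": [-4.2,1.5,0],"rot": [0,0,0]},{"gripper": 4,"delta_pos": [-4.2,1.5,0],"rot": [0,0,0]},{"gripper": 4,"delta_pos": [-4.2,1.5,0],"rot": [0,0,0]},{"gripper": 4,"delta_pos": [-4.2,1.5,0],"rot": [0,0,0]},{"gripper": 4,"delta_pos": [-4.0,1.4,0],"rot": [0,0,0]}]}}

```text
time: 6.85
ee_pos: [0.5333, -0.1271, 0.1553]
eef_rot: [0.851, 0.525, -0.001, -0.0]
wrist_force: [0.7, -0.2, -1.8]
width: 0.0496
```

Request:
{"api": "jog_arm", "payload": {"motion": [{"gripper": 4,"delta_pos": [-3.0,1.0,0],"rot": [0,0,0]},{"gripper": 4,"delta_pos": [0,0,0],"rot": [0,0,-0.106]},{"gripper": 4,"delta_pos": [0,0,0],"rot": [0,0,-0.106]},{"gripper": 4,"delta_pos": [0,0,0],"rot": [0,0,-0.106]},{"gripper": 4,"delta_pos": [0,0,0],"rot": [0,0,-0.106]},{"gripper": 4,"delta_pos": [0,0,0],"rot": [0,0,-0.106]},{"gripper": 4,"delta_pos": [0,0,0],"rot": [0,0,-0.103]},{"gripper": 4,"delta_pos": [0,0,0],"rot": [0,0,0]}]}}

```text
time: 7.65
ee_pos: [0.5294, -0.1561, 0.1552]
eef_rot: [0.645, 0.764, -0.001, -0.001]
wrist_force: [0.9, -0.8, -2.2]
width: 0.0492
```

```bash
python3 plan.py .532 -.155 .157 9.6;  python3 - <<'E'
import cv2
from h import *
from rig import manip
for n in("wrist","side","top"):
    cv2.imwrite(f"pics/{n}3.png",manip.camera(n)["image"])
E
```

```text
t 7.65 pos [ 0.5294 -0.1561  0.1552] tooly yaw 9.61 z axis [-0.002  0.    -1.   ] F [ 0.86 -0.84 -2.18] M [0.03 0.03 0.02] w 0.0492
q [ 0.606  0.419 -0.543  1.894  0.27   0.904  0.1  ]
tool delta cm [ 0.07  0.28 -0.18] dist 0.34
rotvec [-0.0023 -0.0007  0.0002]
```

View pics/wrist3.png

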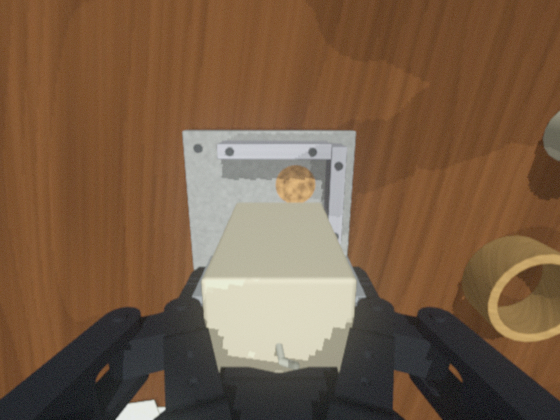

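View pics/side3.png

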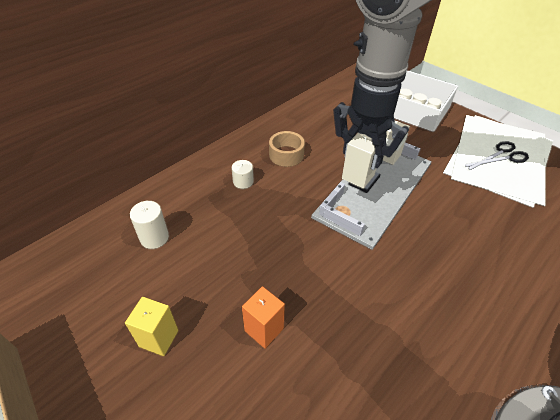

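```bash
python3 - <<'E'
from h import *
import cv2
from rig import manip
c=manip.camera("wrist"); 
P=np.array([(50,145,42),(-40,145,42),(-40,157,42),(62,157,42),(75,165,12),(-75,165,12),(62,65,42),(50,65,42)])/1e3
p=proj(c,body([.53717,-.26427,.16752],P)); print(p.round(1).tolist())
im=c["image"]; 
for q in p: cv2.circle(im,tuple(int(round(v)) for v in q),1,(0,0,255),-1)
cv2.imwrite("pics/w4.png",cv2.resize(im[110:310,160:400],None,fx=3,fy=3,interpolation=cv2.INTER_CUBIC))
E
```

```text
[[327.1, 159.7], [212.5, 160.1], [211.5, 144.6], [343.2, 144.2], [352.3, 131.0], [176.9, 131.6], [337.3, 253.0], [323.3, 253.0]]
```

View pics/w4.png

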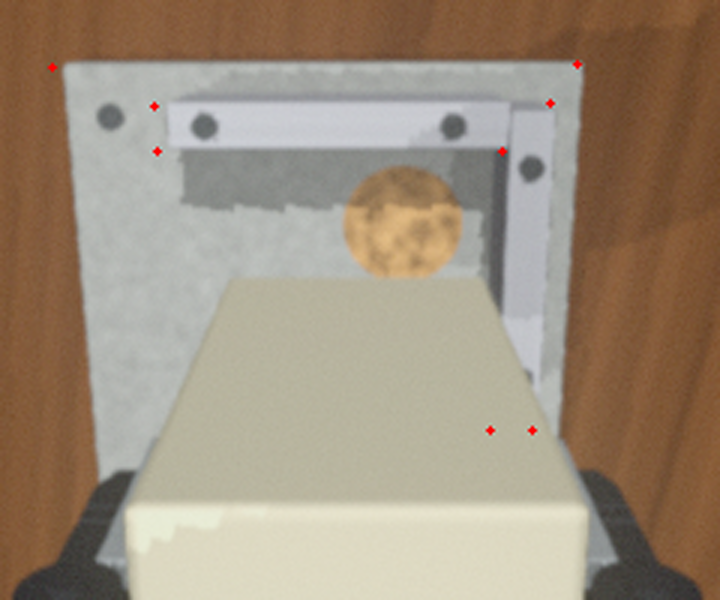

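Request:
{"api": "jog_arm", "payload": {"motion": [{"gripper": 4,"delta_pos": [0.1,0.3,1.5],"rot": [0,0,0]},{"gripper": 4,"delta_pos": [0,0,2],"rot": [0,0,0]},{"gripper": 4,"delta_pos": [0,0,2],"rot": [0,0,0]},{"gripper": 4,"delta_pos": [0,0,2],"rot": [0,0,0]},{"gripper": 4,"delta_pos": [0,0,1.5],"rot": [0,0,0]},{"gripper": 4,"delta_pos": [0,0,0.8],"rot": [0,0,0]},{"gripper": 4,"delta_pos": [0,0,0.2],"rot": [0,0,0]},{"gripper": 4,"delta_pos": [0,0,0],"rot": [0,0,0]}]}}

```text
time: 8.65
ee_pos: [0.534, -0.1536, 0.0563]
eef_rot: [0.645, 0.764, 0.0, 0.0]
wrist_force: [0.2, 0.4, -1.4]
width: 0.0495
```

```bash
python3 plan.py .532 -.155 .052 9.6;  python3 - <<'E'
import cv2
from h import *
from rig import manip
for n in("wrist","side"):
    im=manip.camera(n)["image"]; 
    if n=="side": im=cv2.resize(im[80:260,290:460],None,fx=4,fy=4,interpolation=cv2.INTER_CUBIC)[:,:]
    cv2.imwrite(f"pics/{n}5.png",im[:600])
E
```

```text
t 8.65 pos [ 0.534  -0.1536  0.0563] tooly yaw 9.62 z axis [ 0.  0. -1.] F [ 0.2   0.42 -1.37] M [-0.02  0.02 -0.05] w 0.0495
q [ 0.541  0.559 -0.478  1.952  0.379  0.719  0.003]
tool delta cm [-0.11 -0.22  0.43] dist 0.5
rotvec [ 0.0002 -0.      0.0004]
```

View pics/wrist5.png

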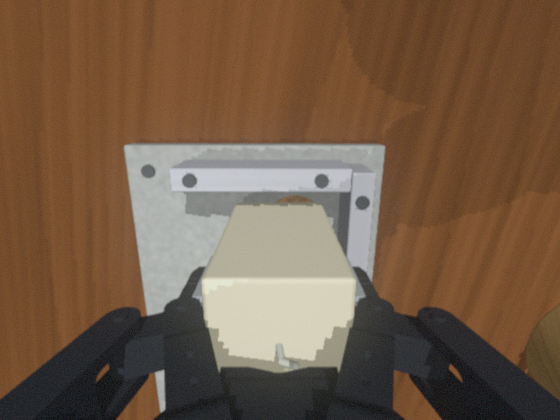

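View pics/side5.png

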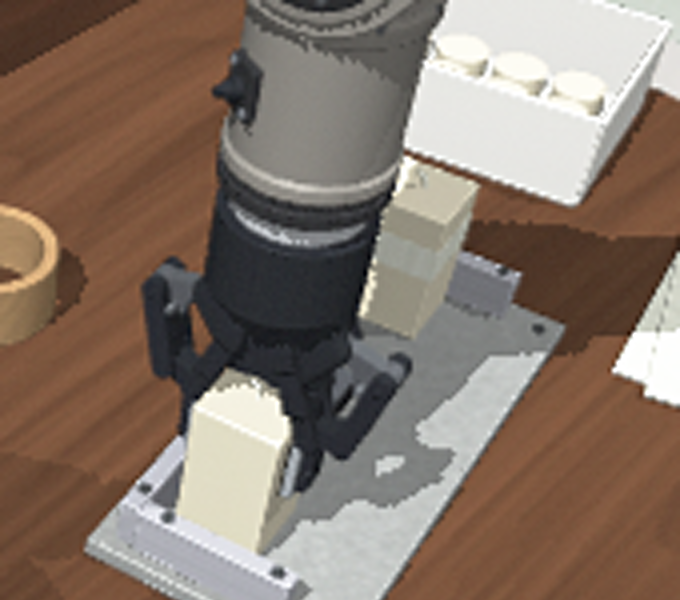

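Request:
{"api": "jog_arm", "payload": {"motion": [{"gripper": 4,"delta_pos": [0.2,0.2,0],"rot": [0,0,0]},{"gripper": 4,"delta_pos": [0.2,0.2,0],"rot": [0,0,0]},{"gripper": 4,"delta_pos": [0.2,0.2,0],"rot": [0,0,0]},{"gripper": 4,"delta_pos": [0,0,0.1],"rot": [0,0,0]},{"gripper": 4,"delta_pos": [0,0,0.1],"rot": [0,0,0]},{"gripper": 4,"delta_pos": [0,0,0.1],"rot": [0,0,0]},{"gripper": 4,"delta_pos": [0,0,0],"rot": [0,0,0]},{"gripper": 4,"delta_pos": [0,0,0],"rot": [0,0,0]}]}}

```text
time: 9.55
ee_pos: [0.5385, -0.1468, 0.0532]
eef_rot: [0.645, 0.764, -0.0, -0.0]
wrist_force: [0.8, 0.5, -1.6]
width: 0.0493
```

Request:
{"api": "jog_arm", "payload": {"motion": [{"gripper": 4,"delta_pos": [0,0,0.1],"rot": [0,0,0]},{"gripper": 4,"delta_pos": [0,0,0],"rot": [0,0,0]},{"gripper": 4,"delta_pos": [0,0,0.1],"rot": [0,0,0]},{"gripper": 4,"delta_pos": [0,0,0],"rot": [0,0,0]},{"gripper": 4,"delta_pos": [0,0,0.05],"rot": [0,0,0]},{"gripper": 4,"delta_pos": [0,0,0],"rot": [0,0,0]},{"gripper": 4,"delta_pos": [0,0,0],"rot": [0,0,0]},{"gripper": 4,"delta_pos": [0,0,0],"rot": [0,0,0]}]}}

```text
time: 10.35
ee_pos: [0.5386, -0.1468, 0.0508]
eef_rot: [0.645, 0.764, -0.0, 0.0]
wrist_force: [-0.0, 0.7, -2.5]
width: 0.0494
```

```bash
python3 plan.py .5438 -.1398 .052 9.6
```

```text
t 10.35 pos [ 0.5386 -0.1468  0.0508] tooly yaw 9.62 z axis [ 0. -0. -1.] F [-0.01  0.69 -2.51] M [-0.03  0.03 -0.01] w 0.0494
q [ 0.523  0.57  -0.474  1.948  0.386  0.713 -0.015]
tool delta cm [ 0.6   0.63 -0.12] dist 0.88
rotvec [0.0001 0.0001 0.0003]
```

Request:
{"api": "jog_arm", "payload": {"motion": [{"gripper": 4,"delta_pos": [0,0,0.05],"rot": [0,0,0]},{"gripper": 4,"delta_pos": [0,0,0],"rot": [0,0,0]},{"gripper": 4,"delta_pos": [0,0,0.05],"rot": [0,0,0]},{"gripper": 4,"delta_pos": [0,0,0],"rot": [0,0,0]},{"gripper": 4,"delta_pos": [0,0,0],"rot": [0,0,0]},{"gripper": 4,"delta_pos": [0,0,0],"rot": [0,0,0]},{"gripper": 4,"delta_pos": [0,0,0],"rot": [0,0,0]},{"gripper": 4,"delta_pos": [0,0,0],"rot": [0,0,0]}]}}

```text
time: 11.15
ee_pos: [0.5387, -0.1468, 0.05]
eef_rot: [0.645, 0.764, -0.0, 0.0]
wrist_force: [-1.5, 0.0, 2.7]
width: 0.0497
```

```bash
python3 plan.py .5438 -.1398 .052 9.6
```

```text
t 11.15 pos [ 0.5387 -0.1468  0.05  ] tooly yaw 9.62 z axis [ 0. -0. -1.] F [-1.52  0.01  2.66] M [ 0.04  0.28 -0.02] w 0.0497
q [ 0.522  0.572 -0.473  1.948  0.387  0.711 -0.016]
tool delta cm [ 0.6   0.62 -0.2 ] dist 0.89
rotvec [0.0001 0.0002 0.0004]
```

Request:
{"api": "jog_arm", "payload": {"motion": [{"gripper": 4,"delta_pos": [0,0.1,0],"rot": [0,0,0]},{"gripper": 4,"delta_pos": [0,0.05,0],"rot": [0,0,0]},{"gripper": 4,"delta_pos": [0,0.05,0],"rot": [0,0,0]},{"gripper": 4,"delta_pos": [0,0.05,0],"rot": [0,0,0]},{"gripper": 4,"delta_pos": [0,0.05,0],"rot": [0,0,0]},{"gripper": 4,"delta_pos": [0,0,0],"rot": [0,0,0]},{"gripper": 4,"delta_pos": [0,0,0],"rot": [0,0,0]},{"gripper": 4,"delta_pos": [0,0,0],"rot": [0,0,0]}]}}

```text
time: 11.95
ee_pos: [0.5417, -0.1464, 0.0499]
eef_rot: [0.645, 0.764, -0.0, 0.0]
wrist_force: [-2.9, -0.9, 4.8]
width: 0.0494
```

```bash
cat >> plan.py <<'E'
J=.16752; a=np.array([[np.cos(J),np.sin(J)],[-np.sin(J),np.cos(J)]])
print("F jig xy on tool:",(a@o["wrist_force"][:2]).round(2),"pos rel nest mm",(a@(o["ee_pos"][:2]-[.5418,-.1418])*1e3).round(2))
E
python3 plan.py
```

```text
t 11.95 pos [ 0.5417 -0.1464  0.0499] tooly yaw 9.62 z axis [ 0. -0. -1.] F [-2.89 -0.86  4.83] M [-0.07  0.55  0.03] w 0.0494
q [ 0.519  0.575 -0.472  1.942  0.388  0.714 -0.017]
F jig xy on tool: [-2.99 -0.37] pos rel nest mm [-0.89 -4.49]
```

Request:
{"api": "jog_arm", "payload": {"motion": [{"gripper": 4,"delta_pos": [0,0.05,0],"rot": [0,0,0]},{"gripper": 4,"delta_pos": [0,0.05,0],"rot": [0,0,0]},{"gripper": 4,"delta_pos": [0,0.05,0],"rot": [0,0,0]},{"gripper": 4,"delta_pos": [0,0,0],"rot": [0,0,0]},{"gripper": 4,"delta_pos": [0,0,0],"rot": [0,0,0]},{"gripper": 4,"delta_pos": [0,0,0],"rot": [0,0,0]},{"gripper": 4,"delta_pos": [0,0,0],"rot": [0,0,0]},{"gripper": 4,"delta_pos": [0,0,0],"rot": [0,0,0]}]}}

```text
time: 12.75
ee_pos: [0.5431, -0.1461, 0.05]
eef_rot: [0.645, 0.764, -0.0, 0.0]
wrist_force: [-2.3, -1.0, 5.0]
width: 0.0494
```

```bash
python3 plan.py
```

```text
t 12.75 pos [ 0.5431 -0.1461  0.05  ] tooly yaw 9.62 z axis [ 0. -0. -1.] F [-2.3  -1.01  5.01] M [-0.08  0.54 -0.  ] w 0.0494
q [ 0.518  0.577 -0.472  1.938  0.388  0.716 -0.018]
F jig xy on tool: [-2.44 -0.62] pos rel nest mm [ 0.58 -4.47]
```

Request:
{"api": "jog_arm", "payload": {"motion": [{"gripper": 4,"delta_pos": [0,0.05,0],"rot": [0,0,0]},{"gripper": 4,"delta_pos": [0,0.05,0],"rot": [0,0,0]},{"gripper": 4,"delta_pos": [0,0.05,0],"rot": [0,0,0]},{"gripper": 4,"delta_pos": [0,0.05,0],"rot": [0,0,0]},{"gripper": 4,"delta_pos": [0,0,0],"rot": [0,0,0]},{"gripper": 4,"delta_pos": [0,0,0],"rot": [0,0,0]},{"gripper": 4,"delta_pos": [0,0,0],"rot": [0,0,0]},{"gripper": 4,"delta_pos": [0,0,0],"rot": [0,0,0]}]}}

```text
time: 13.55
ee_pos: [0.5439, -0.146, 0.05]
eef_rot: [0.646, 0.764, -0.001, -0.001]
wrist_force: [-6.5, -0.9, 9.5]
width: 0.0494
```

```bash
python3 plan.py
```

```text
t 13.55 pos [ 0.5439 -0.146   0.05  ] tooly yaw 9.59 z axis [-0.002 -0.001 -1.   ] F [-6.55 -0.9   9.48] M [-0.05  1.25 -0.07] w 0.0494
q [ 0.516  0.578 -0.472  1.935  0.387  0.72  -0.019]
F jig xy on tool: [-6.61  0.21] pos rel nest mm [ 1.4  -4.45]
```

Request:
{"api": "jog_arm", "payload": {"motion": [{"gripper": 4,"delta_pos": [0.1,0,0],"rot": [0,0,0]},{"gripper": 4,"delta_pos": [0.1,0,0],"rot": [0,0,0]},{"gripper": 4,"delta_pos": [0.05,0,0],"rot": [0,0,0]},{"gripper": 4,"delta_pos": [0.05,0,0],"rot": [0,0,0]},{"gripper": 4,"delta_pos": [0.05,0,0],"rot": [0,0,0]},{"gripper": 4,"delta_pos": [0,0,0],"rot": [0,0,0]},{"gripper": 4,"delta_pos": [0,0,0],"rot": [0,0,0]},{"gripper": 4,"delta_pos": [0,0,0],"rot": [0,0,0]}]}}

```text
time: 14.35
ee_pos: [0.5438, -0.1451, 0.0501]
eef_rot: [0.646, 0.763, -0.002, 0.001]
wrist_force: [-4.9, -6.8, 6.7]
width: 0.0494
```

```bash
python3 plan.py
```

```text
t 14.35 pos [ 0.5438 -0.1451  0.0501] tooly yaw 9.49 z axis [-0.001 -0.003 -1.   ] F [-4.88 -6.82  6.71] M [-1.38  0.87 -0.03] w 0.0494
q [ 0.512  0.577 -0.469  1.937  0.39   0.718 -0.025]
F jig xy on tool: [-5.95 -5.91] pos rel nest mm [ 1.44 -3.61]
```

```bash
python3 - <<'E'
import cv2
from h import *
from rig import manip
for n in("wrist","side"):
    im=manip.camera(n)["image"]; 
    im=cv2.resize(im[130:260,290:440] if n=="side" else im[130:330,110:410],None,fx=4 if n=="side" else 2.6,fy=4 if n=="side" else 2.6,interpolation=cv2.INTER_CUBIC)
    cv2.imwrite(f"pics/{n}6.png",im[:600])
E
```

```text
(no output)
```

View pics/wrist6.png

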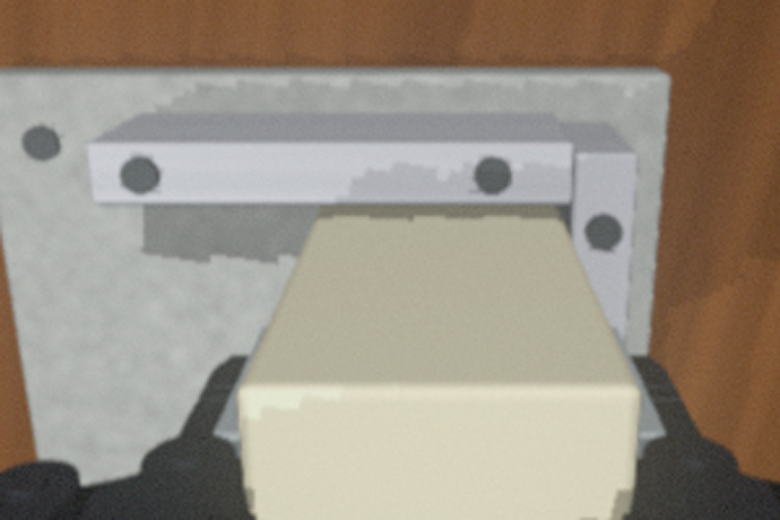

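View pics/side6.png

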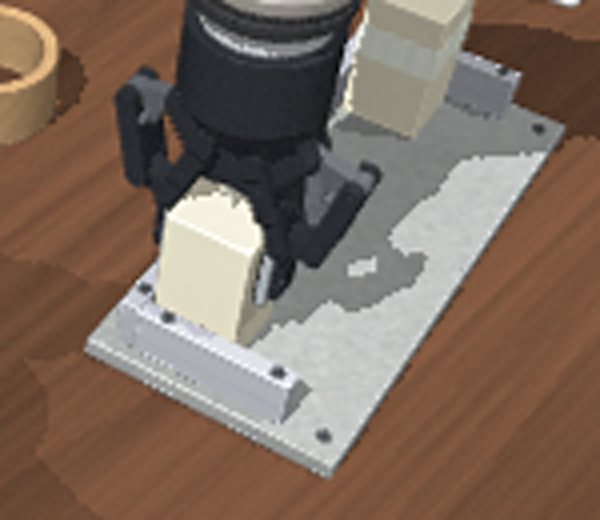

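Request:
{"api": "jog_arm", "payload": {"motion": [{"gripper": 4,"delta_pos": [0,0,-0.05],"rot": [0,0,0]},{"gripper": 4,"delta_pos": [0,0,-0.05],"rot": [0,0,0]},{"gripper": 4,"delta_pos": [0,0,0],"rot": [0,0,0]},{"gripper": 4,"delta_pos": [0,0,0],"rot": [0,0,0]},{"gripper": 4,"delta_pos": [0,0,0],"rot": [0,0,0]},{"gripper": 4,"delta_pos": [0,0,0],"rot": [0,0,0]},{"gripper": 4,"delta_pos": [0,0,0],"rot": [0,0,0]},{"gripper": 4,"delta_pos": [0,0,0],"rot": [0,0,0]}]}}

```text
time: 15.25
ee_pos: [0.5433, -0.1421, 0.0502]
eef_rot: [0.645, 0.764, -0.001, -0.001]
wrist_force: [-5.2, -2.7, -4.4]
width: 0.0492
```

```bash
python3 plan.py; python3 - <<'E'
from h import *
from rig import manip
c=manip.camera("wrist");jig=np.array([.53717,-.26427,.16752])
def tojig(P): return R.from_euler('z',-jig[2]).apply(P-[jig[0],jig[1],0])*1e3
def f(u,v): return [110+u/2.6,130+v/2.6]
print("cam jig",tojig(c["xyz"][None]))
print("side fence inner top",tojig(unproj(c,[f(150,203),f(450,203)],.042)))
print("far fence inner top",tojig(unproj(c,[f(573,160),f(605,300)],.042)))
print("shadow plate",tojig(unproj(c,[f(200,259)],.012)))
print("plate corner",tojig(unproj(c,[f(668,72)],.012)))
E
```

```text
t 15.25 pos [ 0.5433 -0.1421  0.0502] tooly yaw 9.62 z axis [-0.002  0.    -1.   ] F [-5.16 -2.71 -4.35] M [-0.51  1.16 -0.14] w 0.0492
q [ 0.511  0.576 -0.473  1.938  0.387  0.719 -0.024]
F jig xy on tool: [-5.54 -1.81] pos rel nest mm [ 1.43 -0.59]
cam jig [[ 27.46254171 194.52841838 191.0813874 ]]
side fence inner top [[-26.20080559 148.89135219  42.        ]
 [ 29.31520983 148.88946094  42.        ]]
far fence inner top [[ 51.67388649 157.07380894  42.        ]
 [ 59.08976614 129.44558009  42.        ]]
shadow plate [[-26.99532772 126.41750871  12.        ]]
plate corner [[ 75.77590353 168.73166622  12.        ]]
```

Request:
{"api": "jog_arm", "payload": {"motion": [{"gripper": 4,"delta_pos": [0.05,0,0.03],"rot": [0,0,0]},{"gripper": 4,"delta_pos": [0.05,0,0],"rot": [0,0,0]},{"gripper": 4,"delta_pos": [0.05,0,0],"rot": [0,0,0]},{"gripper": 4,"delta_pos": [0.05,0,0],"rot": [0,0,0]},{"gripper": 4,"delta_pos": [0,0,0],"rot": [0,0,0]},{"gripper": 4,"delta_pos": [0,0,0],"rot": [0,0,0]},{"gripper": 4,"delta_pos": [0,0,0],"rot": [0,0,0]},{"gripper": 4,"delta_pos": [0,0,0],"rot": [0,0,0]}]}}

```text
time: 16.1
ee_pos: [0.5431, -0.1406, 0.0501]
eef_rot: [0.645, 0.764, -0.001, -0.001]
wrist_force: [-4.1, -3.2, -2.9]
width: 0.0495
```

```bash
python3 plan.py
```

```text
t 16.1 pos [ 0.5431 -0.1406  0.0501] tooly yaw 9.6 z axis [-0.002 -0.    -1.   ] F [-4.12 -3.24 -2.9 ] M [-0.75  1.22 -0.12] w 0.0495
q [ 0.508  0.576 -0.472  1.94   0.387  0.717 -0.028]
F jig xy on tool: [-4.6  -2.51] pos rel nest mm [1.44 0.96]
```

Request:
{"api": "jog_arm", "payload": {"motion": [{"gripper": 4,"delta_pos": [0.05,0,0.01],"rot": [0,0,0]},{"gripper": 4,"delta_pos": [0.05,0,0],"rot": [0,0,0]},{"gripper": 4,"delta_pos": [0.05,0,0],"rot": [0,0,0]},{"gripper": 4,"delta_pos": [0.05,0,0],"rot": [0,0,0]},{"gripper": 4,"delta_pos": [0,0,0],"rot": [0,0,0]},{"gripper": 4,"delta_pos": [0,0,0],"rot": [0,0,0]},{"gripper": 4,"delta_pos": [0,0,0],"rot": [0,0,0]},{"gripper": 4,"delta_pos": [0,0,0],"rot": [0,0,0]}]}}

```text
time: 16.9
ee_pos: [0.543, -0.1404, 0.0502]
eef_rot: [0.646, 0.764, -0.001, 0.0]
wrist_force: [-3.8, -6.3, -3.2]
width: 0.0496
```

```bash
python3 plan.py;python3 - <<'E'
import cv2
from h import *
from rig import manip
for n in("wrist","side"):
    im=manip.camera(n)["image"]; 
    im=cv2.resize(im[130:260,290:440] if n=="side" else im[130:330,110:410],None,fx=4 if n=="side" else 2.6,fy=4 if n=="side" else 2.6,interpolation=cv2.INTER_CUBIC)
    cv2.imwrite(f"pics/{n}7.png",im[:600])
E
```

```text
t 16.9 pos [ 0.543  -0.1404  0.0502] tooly yaw 9.55 z axis [-0.001 -0.002 -1.   ] F [-3.78 -6.26 -3.16] M [-1.62  0.99  0.01] w 0.0496
q [ 0.506  0.575 -0.471  1.941  0.389  0.716 -0.032]
F jig xy on tool: [-4.77 -5.54] pos rel nest mm [1.46 1.16]
```

View pics/wrist7.png

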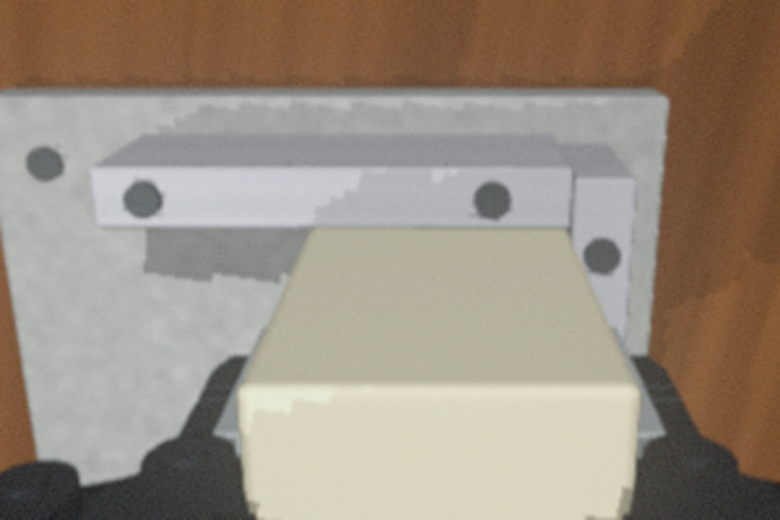

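Request:
{"api": "jog_arm", "payload": {"motion": [{"gripper": 4,"delta_pos": [0.05,0.05,0.01],"rot": [0,0,0]},{"gripper": 4,"delta_pos": [0.05,0.05,0.01],"rot": [0,0,0]},{"gripper": 4,"delta_pos": [0.05,0.05,0.01],"rot": [0,0,0]},{"gripper": 4,"delta_pos": [0,0.05,0],"rot": [0,0,0]},{"gripper": 4,"delta_pos": [0,0,0],"rot": [0,0,0]},{"gripper": 4,"delta_pos": [0,0,0],"rot": [0,0,0]},{"gripper": 4,"delta_pos": [0,0,0],"rot": [0,0,0]},{"gripper": 4,"delta_pos": [0,0,0],"rot": [0,0,0]}]}}

```text
time: 17.8
ee_pos: [0.5431, -0.1404, 0.0502]
eef_rot: [0.646, 0.763, -0.003, -0.0]
wrist_force: [-9.8, -9.4, 4.8]
width: 0.0491
```

```bash
python3 plan.py
```

```text
t 17.8 pos [ 0.5431 -0.1404  0.0502] tooly yaw 9.49 z axis [-0.005 -0.005 -1.   ] F [-9.81 -9.37  4.76] M [-2.19  2.16  0.12] w 0.0491
q [ 0.502  0.575 -0.469  1.939  0.39   0.72  -0.035]
F jig xy on tool: [-11.24  -7.6 ] pos rel nest mm [1.5  1.19]
```

Request:
{"api": "jog_arm", "payload": {"motion": [{"gripper": 4,"delta_pos": [0.05,0,0],"rot": [0,0,0]},{"gripper": 4,"delta_pos": [0.05,0,0],"rot": [0,0,0]},{"gripper": 4,"delta_pos": [0,0,0],"rot": [0,0,0]},{"gripper": 4,"delta_pos": [0,0,0],"rot": [0,0,0]},{"gripper": 4,"delta_pos": [0,0,0],"rot": [0,0,0]},{"gripper": 4,"delta_pos": [0,0,0],"rot": [0,0,0]},{"gripper": 4,"delta_pos": [0,0,0],"rot": [0,0,0]},{"gripper": 4,"delta_pos": [0,0,0],"rot": [0,0,0]}]}}

```text
time: 18.6
ee_pos: [0.5431, -0.1404, 0.0502]
eef_rot: [0.646, 0.763, -0.004, 0.0]
wrist_force: [-8.6, -12.0, 5.2]
width: 0.0497
```

```bash
python3 plan.py;python3 - <<'E'
import cv2
from h import *
from rig import manip
for n in("wrist","side","top"):
    im=manip.camera(n)["image"]
    cv2.imwrite(f"pics/{n}8.png",im)
    if n=="side":cv2.imwrite(f"pics/{n}8c.png",cv2.resize(im[110:260,300:450],None,fx=4,fy=4,interpolation=cv2.INTER_CUBIC))
    if n=="wrist":cv2.imwrite(f"pics/{n}8c.png",cv2.resize(im[130:330,110:410],None,fx=2.6,fy=2.6,interpolation=cv2.INTER_CUBIC))
a=cv2.imread("pics/top0.png");b=cv2.imread("pics/top8.png")
cv2.imwrite("pics/cmp8.png",cv2.resize(np.hstack([a[120:300,120:400],b[120:300,120:400]]),None,fx=1.4,fy=1.4))
E
python3 plan.py
```

```text
t 18.6 pos [ 0.5431 -0.1404  0.0502] tooly yaw 9.46 z axis [-0.004 -0.006 -1.   ] F [ -8.59 -11.98   5.24] M [-2.68  2.11  0.18] w 0.0497
q [ 0.501  0.575 -0.468  1.94   0.391  0.72  -0.037]
F jig xy on tool: [-10.47 -10.38] pos rel nest mm [1.51 1.19]
t 18.75 pos [ 0.5431 -0.1404  0.0502] tooly yaw 9.46 z axis [-0.004 -0.006 -1.   ] F [ -9.29 -12.23   5.23] M [-2.73  2.12  0.22] w 0.0495
q [ 0.501  0.575 -0.468  1.94   0.391  0.72  -0.037]
F jig xy on tool: [-11.2  -10.51] pos rel nest mm [1.53 1.2 ]
```

View pics/wrist8c.png

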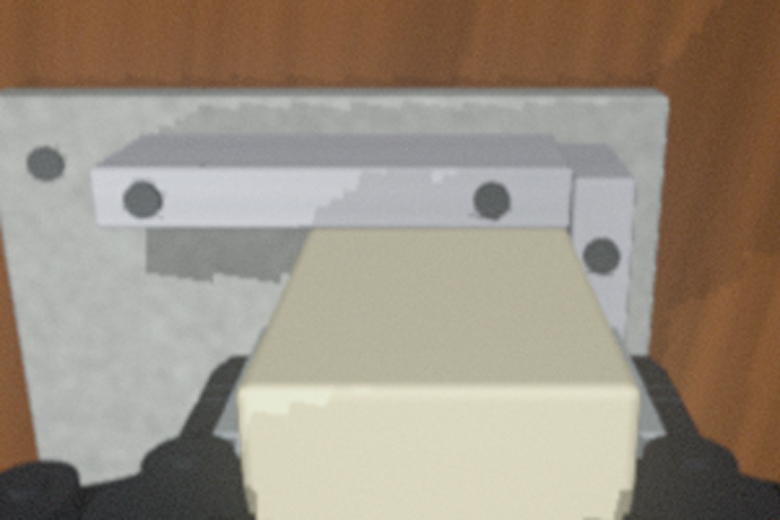

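View pics/side8c.png

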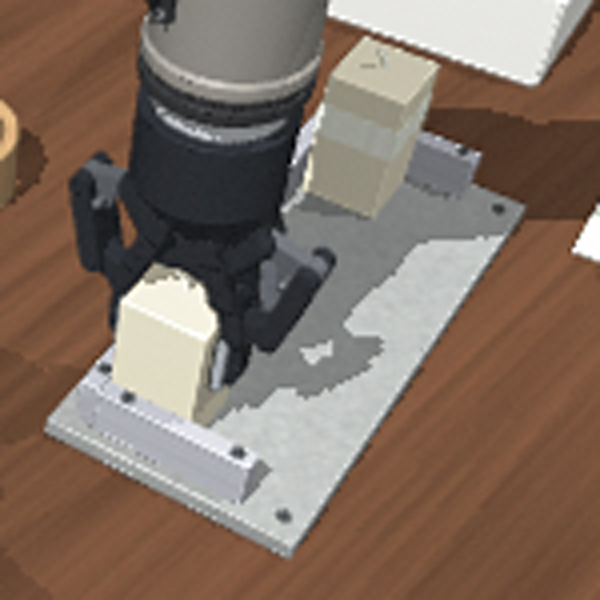

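View pics/top8.png

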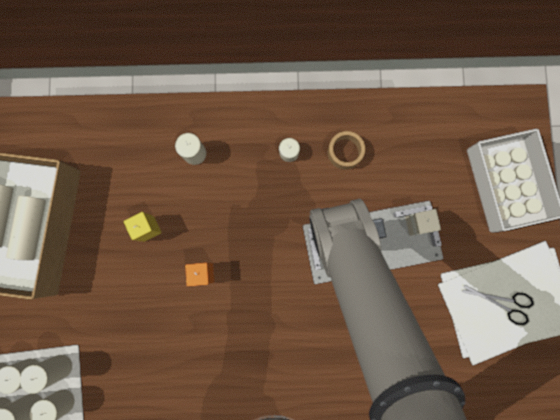

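```bash
python3 -c "
from rig import manip
print(manip.hand_in())"; python3 plan.py
```

```text
the job is handed in; nothing more can be done
None
the job is handed in; nothing more can be done
```

I picked up the loose cream candle and stood it in the free left nest on the plate. It was pressed into the corner, with the gripper still holding and pressing, when I handed in at about 18.8 s. The hand-in reports no verdict, so I can't confirm a pass.

**Last checks:**
- **Push:** about 11 N towards the far fence and 10.5 N towards the side fence at the wrist. Subtracting a worst-case estimate of plate friction leaves well over 2 N on each. I could not read the fence forces directly.
- **Position:** the tool stayed still to about 0.02 mm under load, at 0.0502 m height, matching the height where the candle first touched the plate. Tool tilt was about 0.007 rad.
- **Flush:** the wrist picture shows the candle against both fences, and the shadow gap at the side fence is gone.
- **Surroundings:** the final pictures show the finished candle, the round candles, the tape roll and the yellow and orange candles where they were at the start.

**What disagreed:**
- **False stop on the way in:** the first sideways push stopped about 5 mm short of the side fence because plate friction under too much downward force held the candle. I eased off the downward force and it slid home.
- **Camera offset:** the wrist camera placed the jig about 2–4 mm away from the fit made with the top and side cameras. I relied on contact with the fences for the final position.

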